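# Fetch the tin from the back of the rack

## Task

The tin of screws is needed on the job board, but it stands at the back of the narrow rack, behind the jar and the cup. First clear the jar and the cup out onto the black mat, next stand the tin in the middle of the round cork pad on the board; then load the rack again, the tall jar first, in the back place where the tin stood, and after it the cup in the middle place in front of the jar, leaving the front place empty. Keep all three upright throughout, and let go of each thing where you set it down.

Things in the scene. Friction and masses are not known exactly. Their poses are not given: they have to be found in the camera images.
- jar_center (a point): centre, half-way up, of the tall closed grey jar with a metal lid: round, 100 mm tall; straight body 52 mm across up to about 70 mm above its foot, then a shoulder and the lid, 47 mm across, as the top 16 mm; 0.25 kg, loose, upright (z up). Starts in the front or the middle place of the rack. Its lower 24 mm are between the rack's side walls; grasp it above them.
- cup_center (a point): centre, half-way up, of the white open plastic cup: round, 64 mm across at the rim, about 52 mm at the foot, 62 mm tall, 0.05 kg, loose, upright (z up). Starts in the front or the middle place of the rack, the one the jar does not have. Its lower 24 mm are between the rack's side walls; grasp it across the rack above them.
- tin_center (a point): centre, half-way up, of the low round metal tin of screws, lid off: 64 mm across, 28 mm tall, 0.15 kg, loose, upright (z up). Starts in the back place of the rack, where the side walls leave only 3 mm beside it and it rises only 4 mm above them: grasp it along the rack, one finger in front and one behind it, which needs the middle place clear.
- rack: fixed plywood rack, an open-topped lane. Origin on the bench top below the middle place; x along the lane to its back end (away from the robot), y across, z up. Floor 6 mm above the bench; three places marked by dark round patches at x = -76 mm (front), 0, +76 mm (back). Side walls 70 mm apart inside, 82 mm outside, 30 mm high; front end open at x = -115 mm; back wall, as high, inner face x = 135 mm.
- mat: fixed black rubber mat, 210 mm along its x, 110 mm along its y, 4 mm thick, lying on the bench; origin at the centre of its underside, z up. It has room for the jar and the cup side by side along its x.
- board: fixed wooden job board, 200 x 110 x 9 mm, on the bench, with a round cork pad 84 mm across (top 12 mm above the bench). Origin on the bench top below the centre of the pad; x runs along the board from the pad to a white piece of trunking, 75 x 75 x 26 mm, fixed on the board with its centre at x = 104 mm; y across, z up.

How it is judged:
By the outcome, as a careful person would: the job done as asked, in the order asked, and still so for the second after the job is handed in, with the robot touching nothing.
It also fails if it takes over 128 s, if anything falls off the work surface, if the arm or the gripper's body presses on something with over 40 N, if the wrist force passes 120 N, or if a joint passes its speed limit or range.

## Robot

A 6-joint arm with a two-finger parallel gripper is mounted at the origin on a cart in front of the work surface, level with it; the furniture and walls round the work are solid. World frame = base frame: x ahead of the robot, y to its left, z up, the work surface at z = 0. Lengths are in m, angles in rad, forces in N, time in s.
With the tool pointing down it reaches from about 0.25 to 0.775 m from the base axis. Payload 4 kg.
Tool frame: the origin (TCP) lies at the very end of the fingers, on their centre line; the grasp point (between the pads) lies 19 mm behind it; z points along the fingers, y is the direction in which the jaws open and shut (so a half turn about z gives the same grasp; the last joint's range is limited). The gripper opens to 94 mm and grips with 3 to 60 N. Pads are 16 mm wide; open, the fingers measure 119 mm over their backs; the gripper's body (75 mm by 177 mm) begins 78 mm behind the grasp point.
Start: joints at [-0.103, 0.087, 1.371, -0, 1.684, -0.103], TCP at [0.55, -0, 0.206] pointing down, gripper open.
Joint ranges: [-3.1, 3.1], [-0.76, 2.03], [0.27, 2.55], [-1.08, 4.22], [0.17, 2.65], [-2.57, 2.57]. Speed limits (rad/s): [2.79, 2.79, 3.14, 3.14, 3.14, 3.14].

## Interface

Orientations are given as [roll, pitch, yaw] about the fixed x, y, z axes, in that order (R = Rz(yaw) Ry(pitch) Rx(roll)).
In Python, from bench import robot, cams, models gives the robot as it stands.
- The arm moves only by the tool step_arm, never from a script. Its argument "series" is a list of rows, each a list of 5 numbers: the gripper command: -1 is shut, 1 is fully open, values between are in proportion, then the shift along the tool's x, y, z in mm, then the turn about the tool's z in degrees. A call has 1 to 20 rows; each row is the pose to reach, as a shift and turn from the pose commanded when the call began, along the tool's axes at that moment; what a row does not reach only later rows make up. A row lasts 1/8 s, in which the tool goes at most 62.5 mm and 10.7 degrees, less where a joint would pass 70% of its speed; a pose out of reach is approached as far as the arm can. A call with a gripper value outside its range is refused whole. The fingers move at their own pace and stop on an object; the grip force is fixed at half the most. Time passes only in rows, so rows that repeat a pose let the fingers close. It gives the time, the measured TCP pose, the force and the opening at its end, in the units of the state.
- robot.get_obs(): the state, without advancing time (a new reading comes with each control period).
- cams.snapshot(name): name is "scene" or "side" or "wrist"; returns a dict with "pixels" (400x640x3 uint8, red, green, blue), "fov_y" (degrees; the focal length in pixels is half the picture's height over the tangent of half this angle, whatever the lens; pixels are square), "cx", "cy" (the principal point, pixels), "R" (3x3) and "t" (3): a world point X has camera coordinates R X + t. Camera axes: x right, y down, z forward; pixel columns grow to the right and rows downward; lengths in m; the calibration is good to about 2 mm. The wrist camera is an equidistant fisheye: a pixel r from the principal point sees the ray r / f radians off the axis. A picture is of the moment at which its call begins. There is no depth.
- robot.close_job(): hands the job in, once; it reports no verdict.
Trained networks look in a picture, given as the dict that the camera call returned (one of the last four; its "shot" number tells which), for a name from the list of things; names that differ only in an ending like _2 or _b are one class to them, and where a whole thing is asked for, a point or a joint stands for the part that bears it (a point fixed in the world has none). Each returns a list of dicts, best first, with "p" (0 to 1); they miss things now and then, are a little off and sometimes report something else, mostly with a low value. They report only what shows in the picture. A call takes as long as a camera call.
- models.find_in(picture, label): "position" ([x, y, z] in m, in world coordinates, good to about 4 mm: the middle of the surface that is visible of it).
- models.pinpoint(picture, label): "position" ([x, y, z] in m, in world coordinates, good to about 4 mm: a listed point, or the origin of a listed thing).
The state is a dict: "time": time; "joint_positions": joint angles; "qvel": joint speeds; "joint_torque": joint torques, N m; "tool_pos": TCP position; "ee_rot": TCP orientation; "wrist_force": force on the tool from outside, world axes, zero at the start; "wrist_torque": the same for the moment, N m; "width": finger opening in m.
Only numpy, scipy, OpenCV 4.12 (cv2) and the standard library are available. Lean on these libraries where they do the work, as an engineer would, in place of code of your own. Each camera call takes 0.05 s, during which the arm holds its last target. There are 200 camera calls.

## Working session

There is one attempt and no reset: what is moved stays moved. The work goes in short steps, Python scripts to look and compute and a tool call to move; the robot and the scene stay as the last step left them, time stands still between calls to the robot, and variables do not carry over. Pictures are saved under pics/ and viewed, about 12 in all and at most 16, crops included, and the job is handed in when it is done.

Besides the shell and the picture viewer there is one more tool, called after "Request:" as name(argument=value, ...) on one line, values as JSON. step_arm: Moves the arm, as the interface text tells. Its arguments: {"type":"object","properties":{"series":{"type":"array","items":{"type":"array","items":{"type":"number"}}}},"required":["series"]}

```bash
mkdir -p pics
cat > h.py <<'E'
from bench import robot, cams, models
import numpy as np, cv2
def save(p,n): cv2.imwrite(f'pics/{n}.png',p['pixels'][:,:,::-1])
def proj(p,X):
    c=p['R']@np.array(X)+p['t']; f=200/np.tan(np.radians(p['fov_y'])/2)
    return np.array([p['cx']+f*c[0]/c[2],p['cy']+f*c[1]/c[2]])
def ray(p,u,v,z):
    f=200/np.tan(np.radians(p['fov_y'])/2)
    R=np.array(p['R']);t=np.array(p['t']); d=R.T@np.array([(u-p['cx'])/f,(v-p['cy'])/f,1]); o=-R.T@t
    return o+d*(z-o[2])/d[2]
E
python3 - <<'E'
from h import *
o=robot.get_obs(); print(o)
ims=[]
for n in ['scene','side']:
    p=cams.snapshot(n); save(p,n+'0'); ims.append(p['pixels'])
    print(n,p['fov_y'],p['cx'],p['cy'],(-np.array(p['R']).T@p['t']).round(3))
    for l in ['jar_center','cup_center','tin_center','rack','mat','board']:
        r=models.pinpoint(p,l); print(l,[(np.round(q['position'],4).tolist(),round(q['p'],2)) for q in r[:2]])
E
```

```text
{'time': 0.0, 'joint_positions': array([-1.03089637e-01,  8.79401159e-02,  1.37226841e+00, -1.43142123e-05,
        1.68360153e+00, -1.03090550e-01]), 'qvel': array([-0.00101477, -0.00161966,  0.0021981 , -0.0022807 ,  0.00044042,
       -0.00214309]), 'joint_torque': array([ 1.28542815e-03, -3.40182602e+01, -3.02423716e+01,  7.18220207e-02,
        3.29729996e-02, -1.13141955e-04]), 'tool_pos': array([5.49439723e-01, 5.40308562e-05, 2.04305149e-01]), 'ee_rot': array([-3.13938556e+00, -2.14036693e-04,  1.57079541e+00]), 'wrist_force': array([ 1.24278471, -0.23828653,  0.59886077]), 'wrist_torque': array([ 0.02259475,  0.01477192, -0.03656641]), 'width': 0.09379702423118083}
scene 55.523458851046975 321.55510445813024 193.07105648750215 [-0.02  -0.522  0.507]
jar_center [([0.5676, -0.0017, 0.054], 0.74)]
cup_center [([0.4911, -0.0119, 0.0337], 0.97), ([0.4664, -0.2747, -0.0038], 0.67)]
tin_center [([0.6423, 0.0075, 0.0237], 0.54)]
rack [([0.5646, -0.0051, 0.0005], 0.64)]
mat []
board [([0.4756, 0.3166, -0.001], 0.58)]
side 42.66430456699703 318.665014551417 202.87158459498124 [0.597 1.264 0.896]
jar_center [([0.5691, -0.0031, 0.0534], 0.6)]
cup_center [([0.4896, -0.0121, 0.0347], 0.79)]
tin_center [([0.6397, 0.0036, 0.0204], 0.74)]
rack [([0.5696, -0.0011, 0.0017], 0.74)]
mat [([0.4766, -0.2713, 0.0014], 0.89)]
board [([0.4778, 0.3118, -0.0016], 0.78)]
```

View pics/scene0.png

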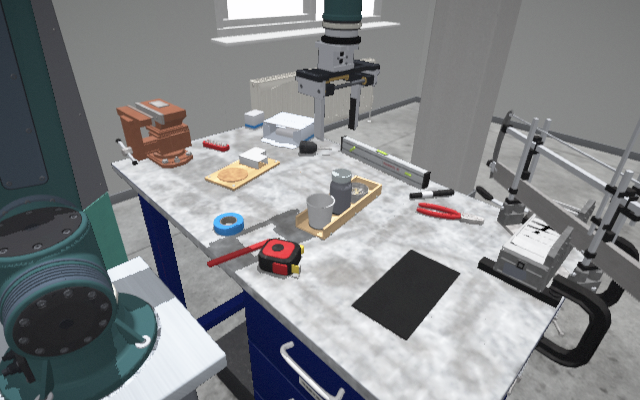

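View pics/side0.png

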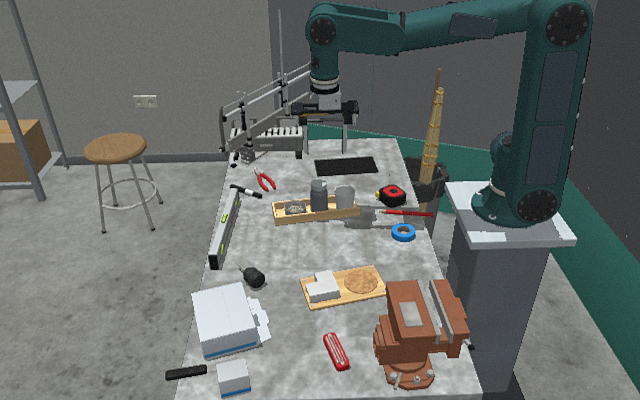

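Run:
```python
from h import *
s=cv2.imread('pics/scene0.png'); d=cv2.imread('pics/side0.png')
A=cv2.resize(s[160:240,285:395],(400,291),interpolation=2)
B=cv2.resize(d[165:230,265:375],(400,236),interpolation=2)
C=cv2.resize(d[255:315,290:400],(400,218),interpolation=2)
D=cv2.resize(s[240:345,345:465],(400,350),interpolation=2)
L=np.vstack([A,B]);R=np.vstack([C,D]);h=max(len(L),len(R))
pad=lambda I:np.vstack([I,np.zeros((h-len(I),400,3),np.uint8)])
cv2.imwrite('pics/c1.png',np.hstack([pad(L),pad(R)]))
p=cams.snapshot('wrist'); save(p,'w0'); print(p['fov_y'],p['cx'],p['cy'],(-np.array(p['R']).T@p['t']).round(3))
for l in ['jar_center','cup_center','tin_center','rack','mat','board']:
        r=models.pinpoint(p,l); print(l,[(np.round(q['position'],4).tolist(),round(q['p'],2)) for q in r[:2]])
```

```text
65.70646984690485 315.893603557826 199.69262469064267 [0.55  0.064 0.386]
jar_center [([0.5689, -0.0036, 0.0579], 0.95), ([0.4926, -0.0155, 0.0388], 0.69)]
cup_center [([0.4878, -0.0129, 0.0393], 0.76)]
tin_center [([0.6429, 0.0086, 0.0257], 0.91)]
rack [([0.4878, -0.0103, 0.0377], 0.44)]
mat [([0.471, -0.2754, -0.0011], 0.92)]
board [([0.4712, -0.2737, -0.0028], 0.52)]
```

View pics/c1.png

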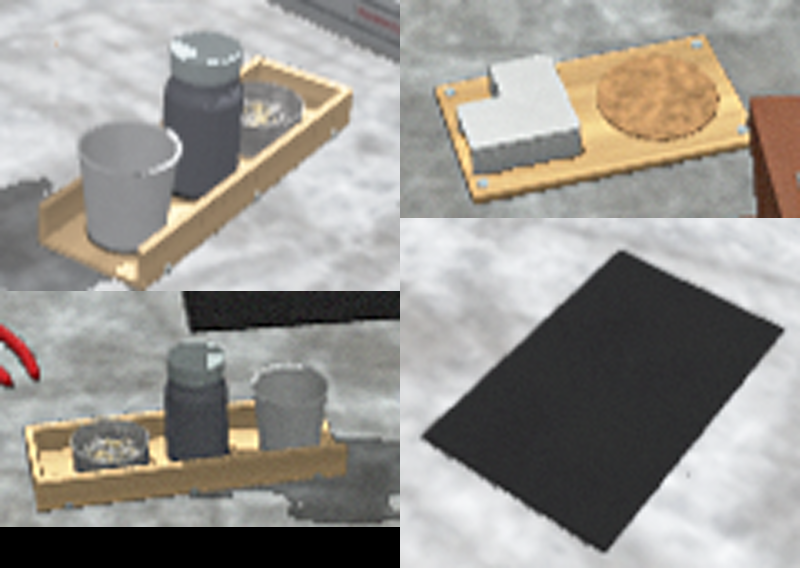

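View pics/w0.png

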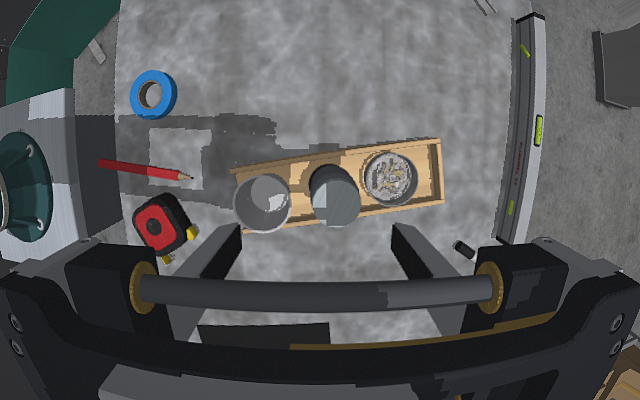

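```bash
cat >> h.py <<'E'
def rayw(p,u,v,z):
    f=200/np.tan(np.radians(p['fov_y'])/2)
    R=np.array(p['R']);t=np.array(p['t']); a=np.array([u-p['cx'],v-p['cy']]); r=np.hypot(*a); th=r/f
    d=R.T@np.array([*(a/r*np.sin(th)),np.cos(th)]); o=-R.T@t
    return o+d*(z-o[2])/d[2]
E
python3 - <<'E'
from h import *
s=cams.snapshot('scene');d=cams.snapshot('side');w=cams.snapshot('wrist')
print('pad',ray(d,290+259/3.636,255+96/3.636,.012))
for c in [(36,88),(303,35),(357,142),(75,195)]: print('board',ray(d,290+c[0]/3.636,255+c[1]/3.636,.009))
M=np.array([ray(s,345+c[0]/3.333,240+c[1]/3.333,.004) for c in [(222,32),(383,112),(204,333),(22,219)]]); print('mat',M,M.mean(0))
for c in [(439,138),(443,203),(231,169)]: print('rack w',rayw(w,*c,.03))
# side: rack top outer corners, crop coords; scene likewise
for c in [(24,137),(36,193-18),(347,150)]: print('rack side',ray(d,265+c[0]/3.636,165+c[1]/3.636,.03))
for c in [(262,57),(352,90),(138,257),(40,205)]: print('rack scene',ray(s,285+c[0]/3.636,160+c[1]/3.636,.03))
E
```

```text
pad [0.4717687  0.32044501 0.012     ]
board [0.62506017 0.30209146 0.009     ]
board [0.43346085 0.25551206 0.009     ]
board [0.41042767 0.3647081  0.009     ]
board [0.59994758 0.40458781 0.009     ]
mat [[ 0.56941404 -0.21310124  0.004     ]
 [ 0.57568678 -0.32035968  0.004     ]
 [ 0.36886872 -0.33676928  0.004     ]
 [ 0.35952077 -0.22924496  0.004     ]] [ 0.46837258 -0.27486879  0.004     ]
rack w [0.69864907 0.0570615  0.03      ]
rack w [ 0.70975549 -0.02346634  0.03      ]
rack w [0.44976139 0.01832786 0.03      ]
rack side [ 0.70890326 -0.01506225  0.03      ]
rack side [0.69687713 0.03987808 0.03      ]
rack side [0.44407514 0.01737746 0.03      ]
rack scene [0.70113376 0.05440996 0.03      ]
rack scene [ 0.71035537 -0.02276247  0.03      ]
rack scene [ 0.45399818 -0.06237995  0.03      ]
rack scene [0.44802669 0.01765651 0.03      ]
```

Request:
step_arm(series=[[1,-3,-15,12,10],[1,-6,-30,24,20],[1,-9,-45,36,30],[1,-12,-60,40,40],[1,-12.5,-60,40,50],[1,-12.5,-60,40,60],[1,-12.5,-60,40,70],[1,-12.5,-60,40,81.4],[1,-12.5,-60,40,81.4],[1,-12.5,-60,40,81.4],[1,-12.5,-60,40,81.4]])

```text
time: 2.58
tool_pos: [0.49, -0.0125, 0.1655]
ee_rot: [-3.142, -0.0, 0.152]
wrist_force: [-0.7, -0.0, -0.6]
width: 0.0942
```

```bash
cat >> h.py <<'E'
from scipy.spatial.transform import Rotation as Ro
def state():
    o=robot.get_obs(); print('t',round(o['time'],2),'pos',o['tool_pos'].round(4),'rpy',np.degrees(o['ee_rot']).round(2),'F',o['wrist_force'].round(1),'w',round(o['width'],4),'q',o['joint_positions'].round(2)); return o
def sh(x,y,z,o=None):
    o=o or robot.get_obs(); a=o['ee_rot'][2]; d=np.array([x,y,z])-o['tool_pos']
    return np.round([(np.cos(a)*d[0]+np.sin(a)*d[1])*1e3,(np.sin(a)*d[0]-np.cos(a)*d[1])*1e3,-d[2]*1e3],1)
def look(p,ls):
    for l in ls:
        print(l,[(np.round(q['position'],4).tolist(),round(q['p'],2)) for q in models.pinpoint(p,l)[:2]])
E
python3 - <<'E'
from h import *
state(); p=cams.snapshot('wrist'); save(p,'w1'); print((-np.array(p['R']).T@p['t']).round(3)); look(p,['cup_center','jar_center','rack','mat'])
print(sh(.4895,-.0125,.037))
d=cams.snapshot('side')
for z in (0,.1,.15): print(z,[ray(d,*c,z).round(3).tolist() for c in [(405,375),(390,280),(465,290),(375,350)]])
E
```

```text
t 2.58 pos [ 0.49   -0.0125  0.1655] rpy [-1.80e+02 -1.00e-02  8.68e+00] F [-0.7 -0.  -0.6] w 0.0942 q [-0.14 -0.04  1.58  0.    1.6   1.28]
[ 0.555 -0.004  0.346]
cup_center [([0.6394, 0.0097, 0.0214], 0.69), ([0.4909, -0.0108, 0.0397], 0.56)]
jar_center []
rack []
mat [([0.47, -0.2726, -0.0011], 0.84)]
[-5.000e-01 -1.000e-01  1.285e+02]
0 [[0.408, 0.592, 0.0], [0.397, 0.306, 0.0], [0.217, 0.35, 0.0], [0.462, 0.525, 0.0]]
0.1 [[0.429, 0.667, 0.1], [0.419, 0.413, 0.1], [0.26, 0.452, 0.1], [0.477, 0.608, 0.1]]
0.15 [[0.44, 0.705, 0.15], [0.43, 0.466, 0.15], [0.281, 0.503, 0.15], [0.485, 0.649, 0.15]]
```

View pics/w1.png

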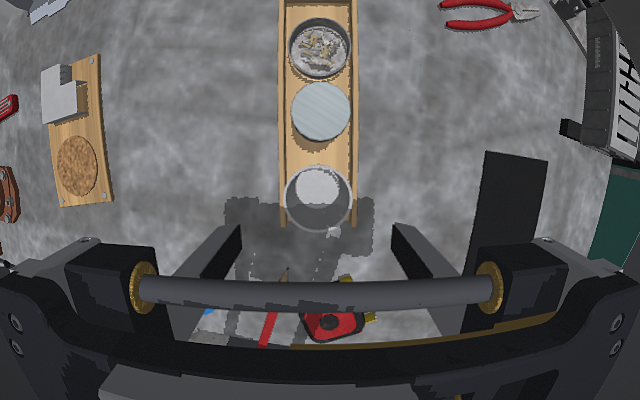

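Request:
step_arm(series=[[1,0,0,20,0],[1,0,0,45,0],[1,0,0,70,0],[1,0,0,95,0],[1,0,0,115,0],[1,0,0,128,0],[1,0,0,128,0],[-1,0,0,128,0],[-1,0,0,128,0],[-1,0,0,128,0],[-1,0,0,128,0],[-1,0,0,128,0],[-1,0,0,128,0]])

```text
time: 4.5
tool_pos: [0.4905, -0.0127, 0.038]
ee_rot: [3.141, -0.001, 0.15]
wrist_force: [0.2, -0.5, 2.9]
width: 0.0621
```

Request:
step_arm(series=[[-1,0,0,-15,0],[-1,0,0,-40,0],[-1,0,0,-65,0],[-1,0,0,-90,0],[-1,-10,20,-90,0],[-1,-22,50,-90,0],[-1,-37,85,-90,0],[-1,-53,120,-90,0],[-1,-68,155,-90,0],[-1,-84,190,-90,0],[-1,-99,225,-90,0],[-1,-107,243,-90,0],[-1,-111.5,252,-90,0],[-1,-111.5,252,-90,0],[-1,-111.5,252,-70,0],[-1,-111.5,252,-40,0],[-1,-111.5,252,-15,0]])

```text
time: 6.62
tool_pos: [0.4178, -0.2768, 0.0516]
ee_rot: [-3.141, -0.0, 0.152]
wrist_force: [0.1, -0.3, -0.1]
width: 0.0625
```

Run:
```python
from h import *
state(); p=cams.snapshot('scene'); q=p['pixels'][200:380,320:580]; cv2.imwrite('pics/s2.png',cv2.resize(q,None,fx=3,fy=3)[:,:,::-1]); print(sh(.418,-.279,.0368)); look(p,['cup_center'])
```

```text
t 6.62 pos [ 0.4178 -0.2768  0.0516] rpy [-1.7995e+02 -1.0000e-02  8.7000e+00] F [ 0.1 -0.3 -0.1] w 0.0625 q [-0.7   0.06  1.71  0.    1.37  0.72]
[ 1.6  4.2 11.1]
cup_center [([0.4189, -0.2716, 0.0467], 0.56)]
```

View pics/s2.png

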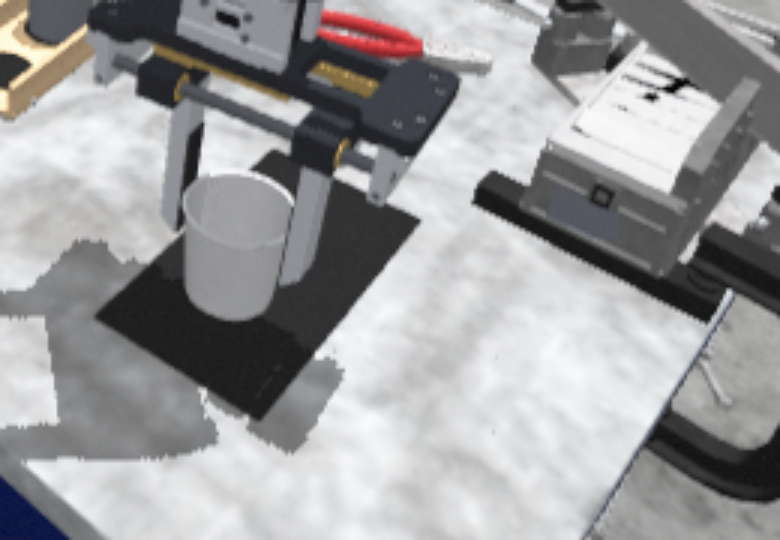

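Request:
step_arm(series=[[-1,0,3,8,0],[-1,0,3,13,0],[-1,0,3,15,0],[-1,0,3,15.5,0],[0,0,3,15.5,0],[1,0,3,15.5,0],[1,0,3,15.5,0],[1,0,3,15.5,0],[1,0,3,0,0],[1,0,3,-30,0],[1,0,3,-60,0],[1,0,3,-90,0],[1,0,3,-110,0],[1,0,3,-110,0]])

```text
time: 8.48
tool_pos: [0.4191, -0.2823, 0.1657]
ee_rot: [3.137, -0.004, 0.15]
wrist_force: [0.7, -0.5, -0.4]
width: 0.0937
```

Run:
```python
from h import *
state(); p=cams.snapshot('scene'); look(p,['cup_center','jar_center','tin_center']); save(p,'s3')
print(sh(.568,-.004,.165),sh(.568,-.004,.042))
```

```text
t 8.47 pos [ 0.4191 -0.2823  0.1657] rpy [179.74  -0.23   8.6 ] F [ 0.7 -0.5 -0.4] w 0.0937 q [-0.71 -0.01  1.55  0.    1.6   0.72]
cup_center []
jar_center [([0.5694, -0.0007, 0.0559], 0.84), ([0.4766, 0.3145, 0.0005], 0.23)]
tin_center [([0.641, 0.0071, 0.0179], 0.74)]
[ 190.4 -251.2   -3.7] [ 190.4 -251.2  119.3]
```

View pics/s3.png

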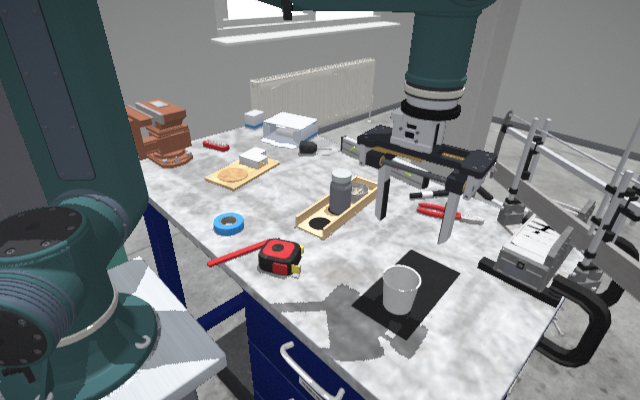

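Request:
step_arm(series=[[1,12,-15,0,0],[1,30,-40,0,0],[1,57,-75,0,0],[1,84,-110,0,0],[1,110,-145,0,0],[1,137,-180,0,0],[1,163,-215,0,0],[1,182,-240,0,0],[1,190,-251,0,0],[1,190,-251,0,0],[1,190,-251,20,0],[1,190,-251,50,0],[1,190,-251,80,0],[1,190,-251,105,0],[1,190,-251,120,0],[1,190,-251,120,0],[1,190,-251,120,0]])

```text
time: 10.8
tool_pos: [0.5691, -0.0052, 0.0438]
ee_rot: [3.141, -0.002, 0.15]
wrist_force: [-0.1, -0.9, 0.3]
width: 0.0942
```

Request:
step_arm(series=[[-1,0,0,0,0],[-1,0,0,0,0],[-1,0,0,0,0],[-1,0,0,0,0],[-1,0,0,0,0],[-1,0,0,0,0]])

```text
time: 11.55
tool_pos: [0.5683, -0.0045, 0.0426]
ee_rot: [-3.141, -0.0, 0.15]
wrist_force: [-0.4, -0.4, 0.9]
width: 0.0512
```

Run:
```python
from h import *
state(); print(sh(.521,-.270,.137))
```

```text
t 11.55 pos [ 0.5683 -0.0045  0.0426] rpy [-1.7998e+02 -1.0000e-02  8.6000e+00] F [-0.4 -0.4  0.9] w 0.0512 q [-0.11  0.21  1.56  0.    1.37  1.31]
[-86.4 255.4 -94.4]
```

Request:
step_arm(series=[[-1,0,0,-15,0],[-1,0,0,-40,0],[-1,0,0,-65,0],[-1,0,0,-90,0],[-1,-6,20,-90,0],[-1,-17,50,-90,0],[-1,-29,85,-90,0],[-1,-41,120,-90,0],[-1,-53,155,-90,0],[-1,-64,190,-90,0],[-1,-76,225,-90,0],[-1,-83,245,-90,0],[-1,-86,255,-90,0],[-1,-86,255,-80,0],[-1,-86,255,-55,0],[-1,-86,255,-30,0],[-1,-86,255,-12,0],[-1,-86,255,-4,0],[-1,-86,255,-4,0]])

```text
time: 13.92
tool_pos: [0.5213, -0.2692, 0.0461]
ee_rot: [-3.141, 0.001, 0.151]
wrist_force: [0.5, -1.1, -3.6]
width: 0.051
```

Run:
```python
from h import *
state(); print(sh(.521,-.270,.0406))
```

```text
t 13.93 pos [ 0.5213 -0.2692  0.0461] rpy [-1.7996e+02  3.0000e-02  8.6300e+00] F [ 0.5 -1.1 -3.6] w 0.051 q [-0.57  0.25  1.5   0.    1.39  0.85]
[-0.4  0.7  5.5]
```

Request:
step_arm(series=[[-1,0,0,3,0],[-1,0,0,5,0],[-1,0,0,6,0],[-1,0,0,6,0],[-0.2,0,0,6,0],[0.2,0,0,6,0],[1,0,0,6,0],[1,0,0,6,0],[1,0,0,6,0],[1,0,0,-10,0],[1,0,0,-40,0],[1,0,0,-70,0],[1,0,0,-100,0],[1,0,0,-125,0],[1,0,0,-125,0]])

```text
time: 15.8
tool_pos: [0.5228, -0.2707, 0.1756]
ee_rot: [3.137, -0.006, 0.15]
wrist_force: [-0.4, 0.1, 0.4]
width: 0.0943
```

Run:
```python
from h import *
state(); print(sh(.620,.004,.165)); p=cams.snapshot('scene'); look(p,['cup_center','jar_center','tin_center']); 
q=cams.snapshot('side'); look(q,['cup_center','jar_center','tin_center'])
cv2.imwrite('pics/s4.png',cv2.resize(p['pixels'][150:350,280:500],None,fx=2.5,fy=2.5)[:,:,::-1])
```

```text
t 15.8 pos [ 0.5228 -0.2707  0.1756] rpy [179.72  -0.32   8.6 ] F [-0.4  0.1  0.4] w 0.0943 q [-0.57  0.18  1.33  0.    1.63  0.85]
[ 137.1 -257.1   10.6]
cup_center [([0.4197, -0.2769, 0.0328], 0.61)]
jar_center []
tin_center [([0.6396, 0.0088, 0.0166], 0.88)]
cup_center [([0.4189, -0.2824, 0.0329], 0.81)]
jar_center [([0.5227, -0.2678, 0.0497], 0.75)]
tin_center [([0.6393, 0.0035, 0.021], 0.83)]
```

View pics/s4.png

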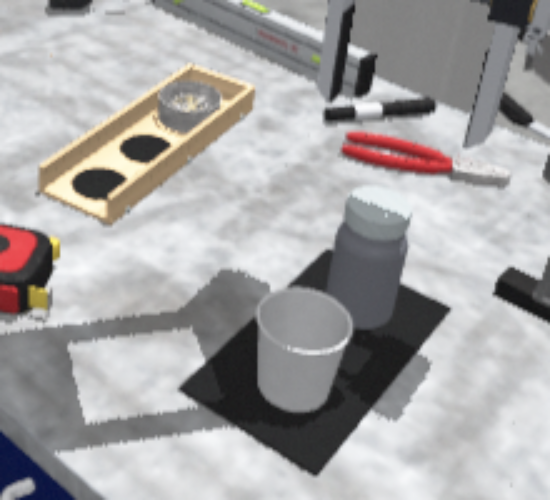

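Request:
step_arm(series=[[1,12,-20,0,0],[1,31,-50,0,-5],[1,52,-85,0,-15],[1,74,-120,0,-25],[1,95,-155,0,-35],[1,116,-190,0,-45],[1,138,-225,0,-55],[0.7,150,-245,0,-65],[0.7,157,-256.5,0,-75],[0.7,157,-256.5,0,-84],[0.7,157,-256.5,0,-90],[0.7,157,-256.5,0,-90],[0.7,157,-256.5,0,-90]])

```text
time: 17.82
tool_pos: [0.6381, 0.0073, 0.1712]
ee_rot: [-3.141, -0.0, 1.719]
wrist_force: [-0.4, 0.1, 0.7]
width: 0.0797
```

Run:
```python
from h import *
state(); print(sh(.640,.0064,.012)); p=cams.snapshot('wrist'); save(p,'w5'); look(p,['tin_center','rack'])
for u,v in [(0,0)]: pass
```

```text
t 17.82 pos [0.6381 0.0073 0.1712] rpy [-179.98   -0.     98.51] F [-0.4  0.1  0.7] w 0.0797 q [-0.08  0.29  1.2  -0.    1.65 -0.23]
[ -1.2   1.7 159.2]
tin_center [([0.6383, 0.0074, 0.0238], 0.72)]
rack [([0.5643, -0.0078, 0.0025], 0.91)]
```

View pics/w5.png

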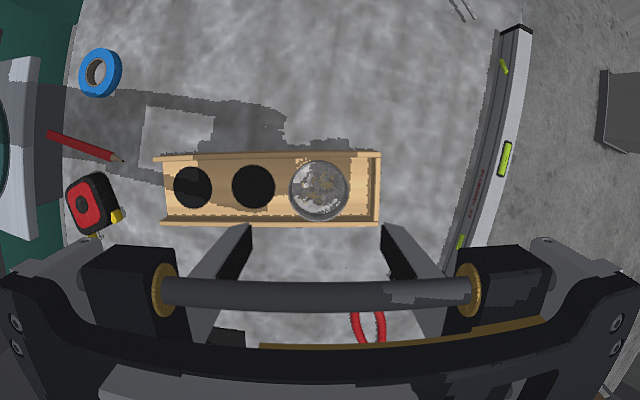

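Run:
```python
from h import *
p=cams.snapshot('wrist')
print('tin',rayw(p,319,190,.034),'front',rayw(p,193,187,.006),'mid',rayw(p,253.5,187,.006))
print('wallL',rayw(p,317,152,.03),'wallR',rayw(p,317,224,.03))
o=state(); print(sh(*rayw(p,319,190,.034)[:2],.012))
```

```text
tin [0.64150264 0.00793203 0.034     ] front [ 0.49278374 -0.0156618   0.006     ] mid [ 0.56753757 -0.00509628  0.006     ]
wallL [0.63358189 0.04664566 0.03      ] wallR [ 0.64518274 -0.03045697  0.03      ]
t 18.02 pos [0.6382 0.0073 0.1715] rpy [179.99  -0.    98.56] F [ 0.9 -0.1  0.8] w 0.08 q [-0.08  0.29  1.2   0.    1.65 -0.23]
[1.000e-01 3.300e+00 1.595e+02]
```

Request:
step_arm(series=[[0.7,0,2,25,0],[0.7,-0.5,2.5,55,0],[0.7,-0.5,2.5,85,0],[0.7,-0.5,2.5,110,0],[0.7,-0.5,2.5,130,0],[0.7,-0.5,2.5,145,0],[0.7,-0.5,2.5,155,0],[0.7,-0.5,2.5,160,0],[0.7,-0.5,2.5,161,0],[0.7,-0.5,2.5,161,0]])

```text
time: 19.27
tool_pos: [0.6413, 0.0073, 0.0112]
ee_rot: [3.14, 0.0, 1.721]
wrist_force: [-0.0, 0.8, -0.3]
width: 0.0797
```

Request:
step_arm(series=[[0.4,0,0,0,0],[-1,0,0,0,0],[-1,0,0,0,0],[-1,0,0,0,0],[-1,0,0,0,0]])

```text
time: 19.9
tool_pos: [0.6409, 0.0072, 0.011]
ee_rot: [3.141, 0.0, 1.721]
wrist_force: [-2.0, -0.1, 2.6]
width: 0.0635
```

Request:
step_arm(series=[[-1,0,0,-10,0],[-1,0,0,-30,0],[-1,0,0,-55,0],[-1,0,0,-80,0],[-1,0,0,-100,0],[-1,20,-8,-100,0],[-1,50,-18,-100,0],[-1,85,-31,-100,-1],[-1,120,-43,-100,-2],[-1,155,-56,-100,-3],[-1,190,-68,-100,-4.2],[-1,225,-81,-100,-4.2],[-1,260,-93,-100,-4.2],[-1,295,-106,-100,-4.2],[-1,320,-115,-100,-4.2],[-1,335,-120,-100,-4.2],[-1,335,-120,-100,-4.2],[-1,335,-120,-100,-4.2]])

```text
time: 22.15
tool_pos: [0.4721, 0.3199, 0.1102]
ee_rot: [-3.141, 0.001, 1.794]
wrist_force: [-0.7, -0.3, -2.4]
width: 0.063
```

Run:
```python
from h import *
state(); w=cams.snapshot('wrist'); d=cams.snapshot('side'); s=cams.snapshot('scene')
for p in (w,d,s): look(p,['board','tin_center'])
A=cv2.resize(d['pixels'][225:325,270:430],None,fx=2.5,fy=2.5,interpolation=2); B=cv2.resize(s['pixels'][120:220,160:320],None,fx=2.5,fy=2.5,interpolation=2)
W=w['pixels'][40:340,:]; W=cv2.resize(W,(640,300))
I=np.zeros((560,800,3),np.uint8); I[:250,:400]=A; I[:250,400:]=B; I[255:555,:640]=W
cv2.imwrite('pics/p6.png',I[:,:,::-1])
```

```text
t 22.15 pos [0.4721 0.3199 0.1102] rpy [-1.7998e+02  5.0000e-02  1.0277e+02] F [-0.7 -0.3 -2.4] w 0.063 q [ 0.5   0.17  1.47 -0.    1.5   0.27]
board []
tin_center [([0.4711, 0.3235, 0.1217], 0.85)]
board [([0.4747, 0.3122, -0.0013], 0.64)]
tin_center [([0.4728, 0.3166, 0.12], 0.8)]
board [([0.4762, 0.3157, -0.0018], 0.93)]
tin_center [([0.4732, 0.3196, 0.1186], 0.75)]
```

View pics/p6.png

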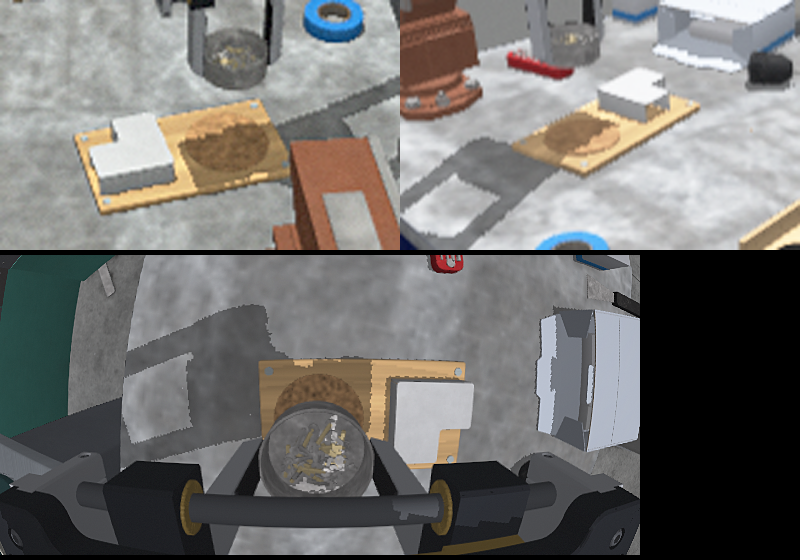

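Run:
```python
from h import *
s=cams.snapshot('scene');d=cams.snapshot('side');w=cams.snapshot('wrist')
for n,p,(x0,x1,y0,y1) in [('scene',s,(200,285,150,192)),('side',d,(295,390,262,310))]:
    im=cv2.imread(f'pics/{n}0.png')[y0:y1,x0:x1]; hsv=cv2.cvtColor(im,cv2.COLOR_BGR2HSV)
    wood=(hsv[...,1]>70).astype(np.uint8)
    Z=im[wood>0].astype(np.float32); print(n,Z.shape)
    _,lab,c=cv2.kmeans(Z,2,None,(3,50,.1),5,cv2.KMEANS_PP_CENTERS); k=np.argmin(c.sum(1)); print(c.round())
    m=np.zeros(wood.shape,np.uint8); m[wood>0]=(lab.ravel()==k)
    m=cv2.morphologyEx(m,cv2.MORPH_CLOSE,np.ones((3,3)));m=cv2.morphologyEx(m,cv2.MORPH_OPEN,np.ones((3,3)))
    cs,_=cv2.findContours(m,0,1); b=max(cs,key=cv2.contourArea); b=cv2.convexHull(b); e=cv2.fitEllipse(b); print(e, cv2.boundingRect(b))
    print('pad',ray(p,e[0][0]+x0,e[0][1]+y0,.012))
    # forward: predicted ellipse extents
    for C in [(.4718,.3204),(.476,.314),(.474,.317)]:
        P=np.array([proj(p,[C[0]+.042*np.cos(t),C[1]+.042*np.sin(t),.012]) for t in np.arange(0,6.28,.1)])-[x0,y0]; print(C,P.min(0).round(1),P.max(0).round(1))
    cs,_=cv2.findContours(cv2.morphologyEx(wood,cv2.MORPH_CLOSE,np.ones((5,5))),0,1); r=max(cs,key=cv2.contourArea); 
print('wrist',[rayw(w,*c,.009).round(4).tolist() for c in [(259,147),(465,146)]],rayw(w,319,158,.012))
```

```text
scene (974, 3)
[[153. 203. 235.]
 [ 95. 123. 151.]]
((60.28571319580078, 14.285714149475098), (3.636549234390259, 4.302823066711426), 45.0) (59, 13, 4, 4)
pad [0.5707209  0.31645555 0.012     ]
(0.4718, 0.3204) [15.3 17.5] [46.  31.4]
(0.476, 0.314) [17.9 17.8] [48.6 31.7]
(0.474, 0.317) [16.6 17.7] [47.4 31.6]
side (1913, 3)
[[120. 174. 214.]
 [ 62.  89. 118.]]
((92.90540313720703, 30.945945739746094), (3.9909443855285645, 33.18766403198242), 177.84776306152344) (91, 20, 4, 28)
pad [0.41119032 0.36394716 0.012     ]
(0.4718, 0.3204) [49.4  8.1] [83.1 31.3]
(0.476, 0.314) [47.5  6.5] [81.1 29.5]
(0.474, 0.317) [48.4  7.2] [82.1 30.3]
wrist [[0.4107, 0.3555, 0.009], [0.6034, 0.4037, 0.009]] [0.46662025 0.35751914 0.012     ]
```

Run:
```python
from h import *
s=cams.snapshot('scene');d=cams.snapshot('side')
out=[]
for n,p,(x0,x1,y0,y1) in [('scene',s,(200,285,150,192)),('side',d,(295,390,262,310))]:
    k=8; im=cv2.resize(cv2.imread(f'pics/{n}0.png')[y0:y1,x0:x1],None,fx=k,fy=k,interpolation=0)
    for C,col in [((.4718,.3204),(0,0,255)),((.475,.315),(0,255,0))]:
        P=np.array([proj(p,[C[0]+.042*np.cos(t),C[1]+.042*np.sin(t),.012]) for t in np.arange(0,6.28,.1)])-[x0-.5,y0-.5]
        cv2.polylines(im,[(P*k).astype(int)],True,col,1)
    out.append(cv2.resize(im,(600,int(600*im.shape[0]/im.shape[1])),interpolation=cv2.INTER_AREA))
cv2.imwrite('pics/o7.png',np.vstack(out)[:600])
```

```text
(no output)
```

View pics/o7.png

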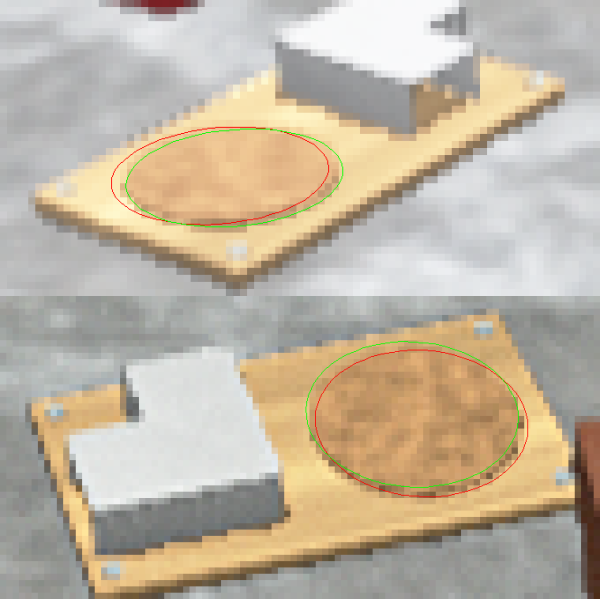

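Request:
step_arm(series=[[-1,-3.4,1.2,15,0],[-1,-3.4,1.2,40,0],[-1,-3.4,1.2,65,0],[-1,-3.4,1.2,80,0],[-1,-3.4,1.2,86,0],[-1,-3.4,1.2,88,0],[-1,-3.4,1.2,88,0],[-1,-3.4,1.2,88,0]])

```text
time: 23.85
tool_pos: [0.4746, 0.3178, 0.0235]
ee_rot: [3.14, -0.0, 1.794]
wrist_force: [0.6, -0.3, -1.7]
width: 0.0635
```

Request:
step_arm(series=[[-1,0,0,2,0],[-1,0,0,4,0],[-1,0,0,5.5,0],[-1,0,0,6,0],[-1,0,0,6,0]])

```text
time: 24.48
tool_pos: [0.4739, 0.3175, 0.017]
ee_rot: [3.142, 0.0, 1.794]
wrist_force: [-1.6, -0.3, 2.2]
width: 0.0632
```

Request:
step_arm(series=[[0.45,0,0,0,0],[0.55,0,0,0,0],[0.65,0,0,0,0],[0.75,0,0,0,0],[0.75,0,0,0,0],[0.75,0,0,-8,0],[0.75,0,0,-30,0],[0.75,0,0,-60,0],[0.75,0,0,-100,0],[1,0,0,-140,0],[1,0,0,-150,0],[1,0,0,-150,0]])

```text
time: 25.98
tool_pos: [0.4741, 0.3176, 0.1667]
ee_rot: [3.141, -0.0, 1.794]
wrist_force: [-0.2, 0.5, -0.7]
width: 0.0937
```

Run:
```python
from h import *
state(); w=cams.snapshot('wrist'); d=cams.snapshot('side'); s=cams.snapshot('scene')
for p in (w,d,s): look(p,['board','tin_center','jar_center','cup_center'])
A=cv2.resize(d['pixels'][255:315,290:400],None,fx=4,fy=4,interpolation=2)
W=cv2.resize(w['pixels'][80:260,220:480],None,fx=2,fy=2,interpolation=2)
I=np.zeros((600,520,3),np.uint8); I[:240,:440]=A; I[240:600,:520]=W
cv2.imwrite('pics/p8.png',I[:,:,::-1])
```

```text
t 25.98 pos [0.4741 0.3176 0.1667] rpy [ 1.7994e+02 -1.0000e-02  1.0280e+02] F [-0.2  0.5 -0.7] w 0.0937 q [ 0.49  0.14  1.39 -0.    1.61  0.27]
board []
tin_center [([0.4722, 0.321, 0.0283], 0.81)]
jar_center []
cup_center []
board [([0.4745, 0.3144, -0.0012], 0.71)]
tin_center [([0.4731, 0.3156, 0.0241], 0.59)]
jar_center [([0.5215, -0.267, 0.0523], 0.57)]
cup_center []
board [([0.4756, 0.3159, -0.0043], 0.71)]
tin_center [([0.4756, 0.3189, 0.0271], 0.66)]
jar_center [([0.5233, -0.2666, 0.0537], 0.73)]
cup_center [([0.4179, -0.2812, 0.0318], 0.89)]
```

View pics/p8.png

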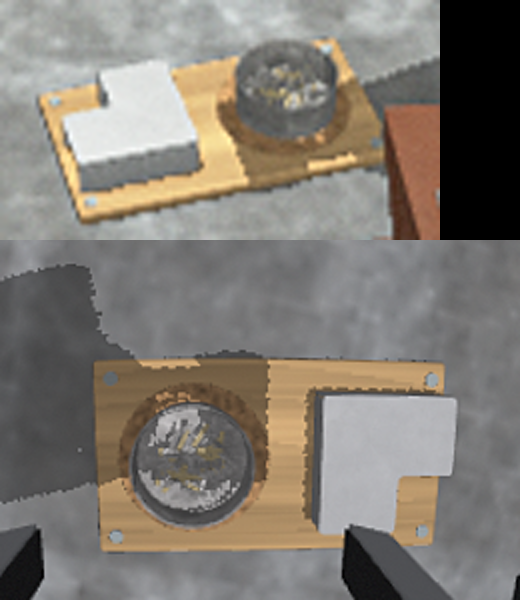

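Run:
```python
from h import *
w=cams.snapshot('wrist'); m=lambda x,y:(220+x/2,80+(y-240)/2)
c=lambda x,y,z: rayw(w,*m(x,y),z)
print('tin rim L/R',(c(132,464,.04)+c(254,464,.04))/2,'T/B',(c(193,402,.04)+c(193,528,.04))/2, c(193,402,.04)-c(193,528,.04))
print('pad L/R',(c(119,450,.012)+c(267,450,.012))/2,'top',c(193,382,.012))
print('board edges',c(193,362,.009),c(193,551,.009),(c(193,362,.009)+c(193,551,.009))/2)
```

```text
tin rim L/R [0.4745633  0.31793286 0.04      ] T/B [0.47483309 0.31672362 0.04      ] [-0.01447125  0.06375579  0.        ]
pad L/R [0.47415896 0.32000459 0.012     ] top [0.46589403 0.35638633 0.012     ]
board edges [0.46352843 0.36684732 0.009     ] [0.48740928 0.26162797 0.009     ] [0.47546886 0.31423765 0.009     ]
```

Request:
step_arm(series=[[1,-15,-2,-10,0],[1,-45,-6,-15,5],[1,-80,-11,-15,14],[1,-120,-17,-15,23],[1,-160,-23,-15,32],[1,-200,-28,-15,41],[1,-240,-34,-15,50],[1,-280,-40,-15,59],[1,-320,-46,-15,68],[1,-360,-51,-15,77],[1,-400,-57,-15,86],[1,-440,-63,-15,94.2],[1,-480,-68,-15,94.2],[1,-520,-74,-15,94.2],[1,-550,-79,-15,94.2],[1,-573,-82,-15,94.2],[1,-582,-83,-15,94.2],[1,-582,-83,-15,94.2],[1,-582,-83,-15,94.2]])

```text
time: 29.15
tool_pos: [0.5221, -0.2675, 0.1817]
ee_rot: [-3.141, -0.0, 0.151]
wrist_force: [0.2, -0.1, -0.9]
width: 0.0941
```

Run:
```python
from h import *
state(); print(sh(.522,-.2685,.0406))
```

```text
t 29.15 pos [ 0.5221 -0.2675  0.1817] rpy [-1.7998e+02 -1.0000e-02  8.6700e+00] F [ 0.2 -0.1 -0.9] w 0.0941 q [-0.57  0.17  1.32  0.    1.65  0.85]
[ -0.2   1.  141.1]
```

Request:
step_arm(series=[[1,0,1,20,0],[1,0,1,50,0],[1,0,1,80,0],[1,0,1,110,0],[1,0,1,130,0],[1,0,1,141,0],[1,0,1,141,0],[1,0,1,141,0],[-1,0,1,141,0],[-1,0,1,141,0],[-1,0,1,141,0],[-1,0,1,141,0],[-1,0,1,141,0],[-1,0,1,141,0]])

```text
time: 30.9
tool_pos: [0.5221, -0.2695, 0.0405]
ee_rot: [3.141, 0.0, 0.15]
wrist_force: [0.0, -0.3, 0.7]
width: 0.051
```

Run:
```python
from h import *
state(); print(sh(.641,.0066,.137))
```

```text
t 30.9 pos [ 0.5221 -0.2695  0.0405] rpy [179.99   0.     8.59] F [ 0.  -0.3  0.7] w 0.051 q [-0.57  0.26  1.51 -0.    1.38  0.85]
[ 158.9 -255.2  -96.5]
```

Request:
step_arm(series=[[-1,0,0,-15,0],[-1,0,0,-40,0],[-1,0,0,-65,0],[-1,0,0,-95,0],[-1,12,-20,-95,0],[-1,31,-50,-95,0],[-1,53,-85,-95,0],[-1,75,-120,-95,0],[-1,97,-155,-95,0],[-1,118,-190,-95,0],[-1,140,-225,-95,0],[-1,153,-246,-95,0],[-1,159,-255,-95,0],[-1,159,-255,-95,0],[-1,159,-255,-75,0],[-1,159,-255,-50,0],[-1,159,-255,-40,0],[-1,159,-255,-40,0]])

```text
time: 33.15
tool_pos: [0.6404, 0.0056, 0.0797]
ee_rot: [-3.141, 0.002, 0.149]
wrist_force: [-0.4, 0.6, -3.1]
width: 0.051
```

Run:
```python
from h import *
state(); d=cams.snapshot('side'); s=cams.snapshot('scene')
for p in (d,s): look(p,['jar_center','rack'])
A=cv2.resize(d['pixels'][155:235,260:380],None,fx=3.3,fy=3.3,interpolation=2)
B=cv2.resize(s['pixels'][150:245,285:405],None,fx=3.3,fy=3.3,interpolation=2)
I=np.zeros((314,800,3),np.uint8); I[:A.shape[0],:A.shape[1]]=A; I[:B.shape[0],400:400+B.shape[1]]=B
cv2.imwrite('pics/p9.png',I[:,:,::-1]); print(sh(.641,.0066,.0426))
```

```text
t 33.15 pos [0.6404 0.0056 0.0797] rpy [-1.7999e+02  1.2000e-01  8.5300e+00] F [-0.4  0.6 -3.1] w 0.051 q [-0.08  0.34  1.32 -0.    1.48  1.34]
jar_center [([0.6397, 0.0059, 0.0892], 0.63)]
rack [([0.5641, -0.0007, -0.0011], 0.66)]
jar_center [([0.6393, 0.0083, 0.0942], 0.67)]
rack [([0.5659, -0.0048, -0.0005], 0.97)]
[-0.8 -0.3 39.2]
```

View pics/p9.png

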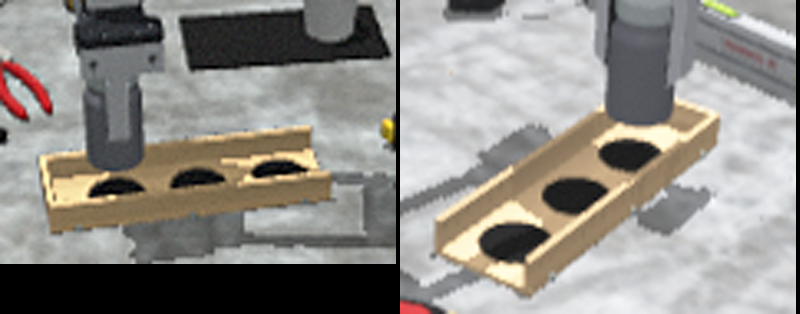

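Request:
step_arm(series=[[-1,0,0,12,0],[-1,0,0,24,0],[-1,0,0,32,0],[-1,0,0,36,0],[-1,0,0,37,0],[-1,0,0,37,0]])

```text
time: 34.2
tool_pos: [0.6415, 0.0065, 0.0439]
ee_rot: [3.141, -0.001, 0.15]
wrist_force: [-0.2, -0.4, -3.7]
width: 0.0511
```

Request:
step_arm(series=[[-0.2,0,0,0.5,0],[0.2,0,0,0.5,0],[1,0,0,0.5,0],[1,0,0,0.5,0],[1,0,0,0.5,0],[1,0,0,-15,0],[1,0,0,-45,0],[1,0,0,-80,0],[1,0,0,-115,0],[1,0,0,-130,0],[1,0,0,-130,0]])

```text
time: 35.58
tool_pos: [0.6419, 0.0064, 0.1752]
ee_rot: [3.141, -0.003, 0.15]
wrist_force: [0.5, 0.8, 0.2]
width: 0.0939
```

Run:
```python
from h import *
state(); d=cams.snapshot('side'); s=cams.snapshot('scene')
for p in (d,s): look(p,['jar_center','cup_center'])
print(sh(.4185,-.2805,.165))
```

```text
t 35.58 pos [0.6419 0.0064 0.1752] rpy [179.96  -0.18   8.6 ] F [0.5 0.8 0.2] w 0.0939 q [-0.08  0.3   1.18  0.    1.66  1.34]
jar_center [([0.6393, 0.0075, 0.0551], 0.83)]
cup_center [([0.4186, -0.2807, 0.0315], 0.64), ([0.4755, 0.3113, -0.0018], 0.31)]
jar_center [([0.6415, 0.0094, 0.0564], 0.55)]
cup_center [([0.4171, -0.2804, 0.0337], 0.69)]
[-262.3  250.6    6.6]
```

Request:
step_arm(series=[[1,-15,14,0,0],[1,-42,40,0,0],[1,-73,70,0,0],[1,-105,100,0,0],[1,-136,130,0,0],[1,-168,160,0,0],[1,-199,190,0,0],[1,-230,220,0,0],[1,-253,242,0,0],[1,-263,250.5,0,0],[1,-263,250.5,0,0],[1,-263,250.5,20,0],[1,-263,250.5,50,0],[1,-263,250.5,80,0],[1,-263,250.5,110,0],[1,-263,250.5,128,0],[1,-263,250.5,137,0],[1,-263,250.5,138,0],[1,-263,250.5,138,0]])

```text
time: 38.25
tool_pos: [0.4194, -0.281, 0.0366]
ee_rot: [3.14, -0.001, 0.15]
wrist_force: [0.6, 1.0, 0.0]
width: 0.094
```

Request:
step_arm(series=[[-1,0,0,0,0],[-1,0,0,0,0],[-1,0,0,0,0],[-1,0,0,0,0],[-1,0,0,0,0],[-1,0,0,0,0]])

```text
time: 39.0
tool_pos: [0.4188, -0.2807, 0.0357]
ee_rot: [3.141, -0.0, 0.15]
wrist_force: [0.8, -0.4, 0.8]
width: 0.0621
```

Run:
```python
from h import *
state(); print(sh(.565,-.005,.130))
```

```text
t 39.0 pos [ 0.4188 -0.2807  0.0357] rpy [ 1.7997e+02 -2.0000e-02  8.6000e+00] F [ 0.8 -0.4  0.8] w 0.0621 q [-0.7   0.08  1.72 -0.    1.34  0.72]
[ 185.8 -250.8  -94.3]
```

Request:
step_arm(series=[[-1,0,0,-15,0],[-1,0,0,-40,0],[-1,0,0,-65,0],[-1,0,0,-90,0],[-1,12,-16,-90,0],[-1,33,-45,-90,0],[-1,59,-80,-90,0],[-1,85,-115,-90,0],[-1,111,-150,-90,0],[-1,137,-185,-90,0],[-1,163,-220,-90,0],[-1,180,-242,-90,0],[-1,186.5,-251,-90,0],[-1,186.5,-251,-90,0],[-1,186.5,-251,-70,0],[-1,186.5,-251,-50,0],[-1,186.5,-251,-40,0],[-1,186.5,-251,-40,0]])

```text
time: 41.25
tool_pos: [0.5647, -0.0052, 0.0749]
ee_rot: [-3.141, 0.002, 0.149]
wrist_force: [-0.6, -1.2, -0.6]
width: 0.0625
```

Run:
```python
from h import *
state(); d=cams.snapshot('side'); s=cams.snapshot('scene')
for p in (d,s): look(p,['jar_center','cup_center'])
A=cv2.resize(d['pixels'][155:235,260:380],None,fx=3.3,fy=3.3,interpolation=2)
B=cv2.resize(s['pixels'][150:245,285:405],None,fx=3.3,fy=3.3,interpolation=2)
I=np.zeros((314,800,3),np.uint8); I[:A.shape[0],:A.shape[1]]=A; I[:B.shape[0],400:400+B.shape[1]]=B
cv2.imwrite('pics/p10.png',I[:,:,::-1]); print(sh(.5658,-.005,.0378))
```

```text
t 41.25 pos [ 0.5647 -0.0052  0.0749] rpy [-1.7999e+02  9.0000e-02  8.5300e+00] F [-0.6 -1.2 -0.6] w 0.0625 q [-0.11  0.18  1.53 -0.    1.43  1.31]
jar_center [([0.6424, 0.0097, 0.0522], 0.83)]
cup_center [([0.5642, -0.0052, 0.071], 0.7)]
jar_center [([0.6396, 0.0064, 0.0519], 0.64)]
cup_center [([0.5644, -0.001, 0.0712], 0.66)]
[-0.3  0.4 38.7]
```

View pics/p10.png

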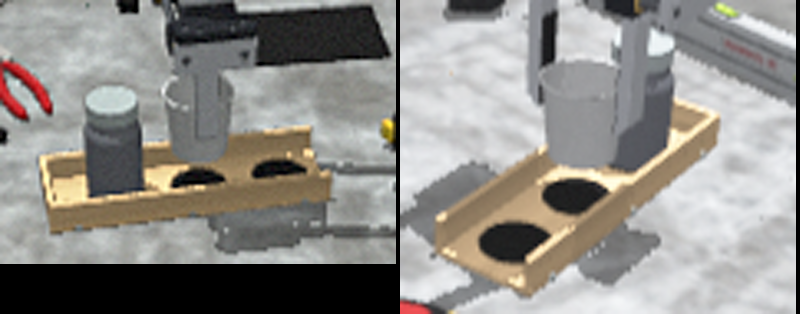

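Request:
step_arm(series=[[-1,0,0,12,0],[-1,0,0,24,0],[-1,0,0,32,0],[-1,0,0,36,0],[-1,0,0,37.5,0],[-1,0,0,37.5,0],[-1,0,0,37.5,0]])

```text
time: 42.42
tool_pos: [0.5658, -0.0045, 0.0384]
ee_rot: [3.141, -0.001, 0.15]
wrist_force: [0.2, -0.2, -0.7]
width: 0.0623
```

Request:
step_arm(series=[[0.2,0,0,0.3,0],[0.5,0,0,0.3,0],[1,0,0,0.3,0],[1,0,0,0.3,0],[1,0,0,0.3,0],[1,0,0,-15,0],[1,0,0,-45,0],[1,0,0,-80,0],[1,0,0,-115,0],[1,0,0,-150,0],[1,0,0,-160,0],[1,0,0,-160,0]])

```text
time: 43.92
tool_pos: [0.5657, -0.0045, 0.1987]
ee_rot: [3.141, -0.002, 0.15]
wrist_force: [-0.2, -0.3, 0.0]
width: 0.0942
```

Run:
```python
from h import *
state(); d=cams.snapshot('side'); s=cams.snapshot('scene'); w=cams.snapshot('wrist')
for p in (d,s,w): look(p,['jar_center','cup_center','tin_center'])
A=d['pixels'][155:395,180:480]
B=cv2.resize(s['pixels'][120:250,160:410],None,fx=2,fy=2,interpolation=2)
I=np.zeros((600,800,3),np.uint8); I[:240,:300]=A; I[:260,300:800]=B; I[260:,:544]=cv2.resize(w['pixels'],(544,340))
cv2.imwrite('pics/p11.png',I[:,:,::-1])
```

```text
t 43.92 pos [ 0.5657 -0.0045  0.1987] rpy [ 1.7998e+02 -9.0000e-02  8.6000e+00] F [-0.2 -0.3  0. ] w 0.0942 q [-0.11  0.12  1.35  0.    1.67  1.31]
jar_center [([0.6426, 0.008, 0.0532], 0.64)]
cup_center [([0.5638, -0.0026, 0.0326], 0.8)]
tin_center [([0.4742, 0.3124, 0.0249], 0.62)]
jar_center [([0.6414, 0.0073, 0.0564], 0.6)]
cup_center [([0.5629, -0.001, 0.033], 0.81)]
tin_center [([0.4764, 0.3152, 0.0269], 0.89)]
jar_center []
cup_center [([0.5616, -0.0005, 0.0366], 0.63)]
tin_center [([0.4731, 0.318, 0.0299], 0.77)]
```

View pics/p11.png

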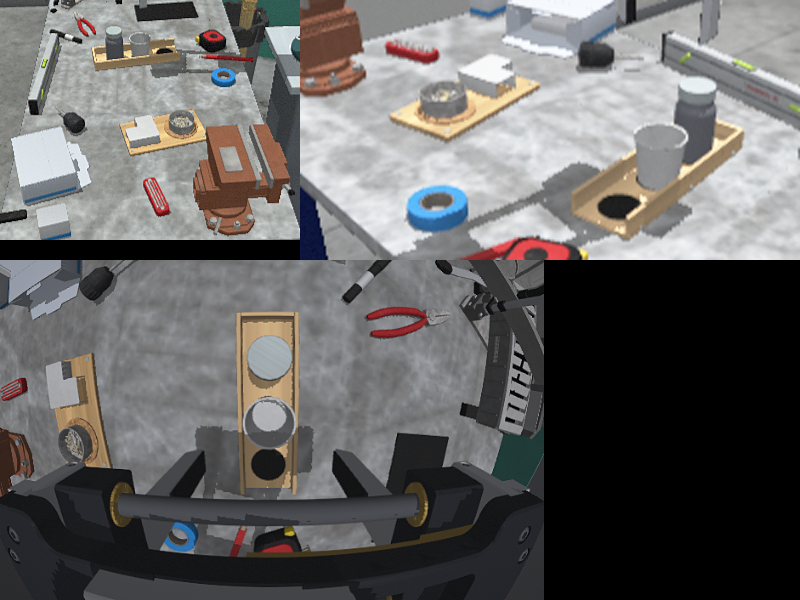

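All three are upright and where they should be: jar at the back, cup in the middle, front place empty and the tin on the cork pad. The gripper is clear, so I'm handing in.

```bash
python3 -c "
from h import *
print(robot.close_job())"
```

```text
the job is handed in; nothing more can be done
None
```

The job is done and handed in at about 44 s of the 128 s allowed. I moved the cup, then the jar, onto the mat and stood the tin on the cork pad. Then I loaded the jar into the back place and the cup into the middle, leaving the front place empty.

**Last checks:** The final pictures show all three upright and released. The gripper was open and about 0.1 m above the nearest thing. The wrist force was near zero.

| Thing | Where the networks saw it (x, y in m) | Target (x, y in m) |
|---|---|---|
| Jar | (0.642, 0.008) | (0.641, 0.007) |
| Cup | (0.563, -0.001) | (0.566, -0.005) |
| Tin | (0.475, 0.315) | (0.474, 0.317) |

**Where checks disagreed:**
- **Cork pad:** estimates of its centre differed by about 5 mm. I set the tin at a compromise, and my wrist-camera check put it about 1 to 3 mm off the centre.
- **Cup:** the networks saw it 3 to 5 mm from the target, but the gripper reading when I set it down was within 1 mm.
- **Missed detections:** the networks failed to find some things in some pictures, for example the jar in the last wrist picture, where it plainly shows.

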